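# Set the click dial and shift the valve handle through its gate

### The arm

A 6-joint arm with a two-finger parallel gripper is mounted at the origin on the work surface. World frame = base frame: x ahead of the robot, y to its left, z up, the work surface at z = 0. Lengths are in mm, angles in rad, forces in N, time in s.
With the tool pointing down it reaches from about 275 to 825 mm from the base axis. Payload 4.9 kg.
Tool frame: the origin (TCP) lies at the very end of the fingers, on their centre line; the grasp point (between the pads) lies 19 mm behind it; z points along the fingers, y is the direction in which the jaws open and shut (so a half turn about z gives the same grasp; the last joint's range is limited). The gripper opens to 85 mm and grips with 20 to 120 N. Pads are 22 mm wide; open, the fingers measure 114 mm over their backs; the gripper's body (76 mm by 85 mm) begins 54 mm behind the grasp point. The pads swing forward as they close: fully open they stand 13 mm farther back than shut.
Start: joints at [-1.325, 0.326, -0.193, 1.052, 0, 1.437], TCP at [203.917, -510.819, 231.281] pointing down, gripper open.
Joint ranges: [-2.65, 2.65], [-0.97, 1.79], [-1.3, 1.35], [-1.93, 2.1], [-1.47, 1.37], [-3.14, 3.14]. Speed limits (rad/s): [2.57, 2.57, 3.14, 3.14, 3.14, 3.14].

### API

Orientations are given as [roll, pitch, yaw] about the fixed x, y, z axes, in that order (R = Rz(yaw) Ry(pitch) Rx(roll)).
In Python, from bench import bot, solve_ik, imaging gives the robot as it stands. Calls block until the motion is done:
- bot.move_ptp(position, orientation): joint-space move of the TCP to a pose.
- bot.movel(position, rot=None, max_speed=150, threshold=None): straight line of the TCP; rot=None keeps the orientation; max_speed is the mean speed in mm/s. With threshold (N) it stops when the force on the tool has changed by that much, and returns True; else False.
- bot.move_j(angles): joint-space move.
- bot.grip(opening, effort=None): opening from 0.0 (shut) to 1.0 (fully open); effort is the grip in N (None keeps the last); returns when the fingers have stopped.
- bot.dwell(seconds).
- solve_ik(position, orientation): joint angles nearest the present ones, or None.
- bot.get_state(): the state.
- imaging.capture(name): name is "scene" or "top" or "wrist"; returns the picture (420x560x3 uint8, blue, green, red); there is no depth.
- imaging.camera_model(name): a dict with "K" (3x3 intrinsics, pixels), "position" and "rotation" of the camera in the world. Camera axes: x right, y up, looking along -z (the intrinsics and any distortion apply to the point x, -y, -z); pixel columns grow to the right and rows downward; lengths in mm; the calibration is good to about 2 mm. A picture is of the moment at which its call begins: read the wrist's pose just before it. camera_model takes no time and is no camera call; for the wrist camera it gives the pose at the moment of the call.
A pose or a line that the arm cannot do raises bot.IKError and nothing moves.
- bot.sign_off(): hands the job in, once; it reports no verdict.
The state is a dict: "t": time; "qpos": joint angles; "joint_velocities": joint speeds; "effort": joint torques, N m; "tcp_pos": TCP position; "orientation": TCP orientation; "contact_force": force on the tool from outside, world axes, zero at the start; "wrist_torque": the same for the moment, N m; "opening": opening from 0.0 (shut) to 1.0 (fully open).
Only numpy, scipy, OpenCV 4.12 (cv2) and the standard library are available. Lean on these libraries where they do the work, as an engineer would, in place of code of your own. Each camera call takes 0.05 s, during which the arm holds its last target. There are 200 camera calls.

### The job

Get the chromatography bench ready to run: turn the dial on the sloping console anticlockwise back to its end stop, then clockwise exactly five clicks from there, and let go so that it rests in that click. Only then slide the valve handle through its zigzag gate, from the start notch all the way into the end notch, and leave it there. Leave the bottle, jar, vial and tin standing where they are.

Things in the scene. Friction and masses are not known exactly. Their poses are not given: they have to be found in the camera images.
- console: white sloping console, fixed, 158 mm deep, 200 wide. Origin on the table below the dial; +x to its back, +y to its left seen from its front, +z up. The panel rises from 40 mm high at x=-64 mm to 100 at x=+64, then a flat ledge to x=+94. Its outward normal, the dial's axis, is (-0.423, 0, 0.906) in this frame: 25 degrees from vertical, leaning to the front; it meets the panel at (0, 0, 70 mm)
- dial_grip (a point): on the dial's axis, 30 mm out from the panel. The dial: black flange, 48 mm diameter, top 10 mm above the panel, carrying a black bar 50 mm long, 14 thick, up to 48 mm above the panel; a white line marks its pointer end. Grip the bar's flat sides, tool along the dial's axis. 12 ticks stand round it 24 degrees apart, the longest at the end stop
- dial (a joint): dial angle, rad, growing clockwise as seen facing the panel. Clicks 24 degrees (0.4189 rad) apart: click n = 0 to 11 at 0.4189 n; let go in between it springs to one (0.06 N m to leave a click). Hard stops 0.03 rad beyond clicks 0 and 11. Click 0 is the anticlockwise end: pointer 132 degrees anticlockwise from uphill, uphill being (0.906, 0, 0.423) in the console's frame
- valve_box: white valve box, fixed, 150 (x) by 120 mm (y); on it a steel gate plate, its top 68 mm above the table. Two steel ports stand 20 mm out of its front. Origin: centre of underside; +x to its back, +y to its left. A 16 mm wide zigzag slot has its centre line, in this frame, from the start notch (-30,-15) mm to (0,-15), (0,15), (30,15) and the end notch (30,-15)
- handle_grip (a point): centre of the grip of the valve handle, an upright black cylinder 20 mm in diameter, 44 tall, centred 40 mm above the gate plate (108 above the table), on a 12 mm steel stem that runs in the slot. It slides upright, without tilting or turning; about 1.5 N of friction each way keeps it where it is left
- shift_x (a joint): travel of the valve handle along the valve box's +x, m: 0 at the start notch, 0.030 at the middle crossing, 0.060 at the end notch; 2 mm of play either way
- shift_y (a joint): travel of the valve handle along the valve box's +y, m: 0 in the start and end notches, 0.030 on the slot's left run; 2 mm of play either way
- solvent_bottle_mid (a point): bystander, loose: amber glass solvent bottle with a white cap, 72 mm diameter, 210 mm tall (tall enough to meet a gripper's body). Stands beside the valve box, on its left or its right. Point: on its axis half-way up, 105 mm above the table.
- low_jar_mid (a point): bystander, loose: clear glass jar, 64 mm diameter, 85 mm tall. Stands beside the valve box, on the side opposite to the bottle. Point: on its axis half-way up, 42.5 mm above the table.
- vial_mid (a point): bystander, loose: small glass vial, 26 mm diameter, 46 mm tall. Stands in front of the console, left. Point: on its axis half-way up, 23 mm above the table.
- septa_tin_mid (a point): bystander, loose: round tin, 52 mm diameter, 34 mm tall. Lies in front of the console, right. Point: on its axis half-way up, 17 mm above the table.
There are look-alikes about, which are no part of the job. Of the things that look like the part that bears vial_mid, the middle-sized one is meant.

How it is judged (in metres and radians):
On the way, in this order (a step that is already met when the one before it is completed fails the run):
1. the dial is turned back to its anticlockwise end stop while the valve handle is still in its start notch (value of joint dial below 0.12 rad and value of joint shift_x below 0.01 m), for 0.1 s.
2. the dial rests in the fifth click, released, with the valve handle still in its start notch (value of joint dial between 1.97 and 2.22 rad and contact force between the fingers and console below 0.5 N and value of joint shift_x below 0.01 m), for 0.2 s.
3. the valve handle reaches the end notch (value of joint shift_x above 0.055 m and value of joint shift_y below 0.005 m), for 0.1 s.
At the end, for the whole second after the job is handed in: the dial rests in its fifth click from the anticlockwise stop (2.09 rad, within 0.12 rad), the valve handle is in the end notch (x travel above 55 mm, y travel below 5 mm), and the bottle, jar, vial and tin are upright and within 30 mm of where they began (all of step 3 and value of joint dial between 1.97 and 2.22 rad and velocity of joint shift_x below 0.01 m/s and not (distance of solvent_bottle_mid from where it was at the start of the episode above 0.03 m or angle between solvent_bottle_mid's own z axis and vertical above 0.4 rad) and not (distance of low_jar_mid from where it was at the start of the episode above 0.03 m or angle between low_jar_mid's own z axis and vertical above 0.4 rad) and not (distance of vial_mid from where it was at the start of the episode above 0.03 m or angle between vial_mid's own z axis and vertical above 0.4 rad) and not (distance of septa_tin_mid from where it was at the start of the episode above 0.03 m or angle between septa_tin_mid's own z axis and vertical above 0.4 rad)); the robot touches nothing.
It fails at once if the solvent bottle is shifted by more than 30 mm or tipped over (distance of solvent_bottle_mid from where it was at the start of the episode above 0.03 m or angle between solvent_bottle_mid's own z axis and vertical above 0.4 rad).
It fails at once if the low jar is shifted by more than 30 mm or tipped over (distance of low_jar_mid from where it was at the start of the episode above 0.03 m or angle between low_jar_mid's own z axis and vertical above 0.4 rad).
It fails at once if the vial is shifted by more than 30 mm or tipped over (distance of vial_mid from where it was at the start of the episode above 0.03 m or angle between vial_mid's own z axis and vertical above 0.4 rad).
It fails at once if the septa tin is shifted by more than 30 mm or tipped over (distance of septa_tin_mid from where it was at the start of the episode above 0.03 m or angle between septa_tin_mid's own z axis and vertical above 0.4 rad).
It also fails if it takes over 72 s, if anything falls off the work surface, if the arm or the gripper's body presses on something with over 40 N, if the wrist force passes 120 N, or if a joint passes its speed limit or range.

## Working session

There is one attempt and no reset: what is moved stays moved. The work goes in short steps, each a Python script; the robot and the scene stay as the last script left them, time stands still between calls to the robot, and variables do not carry over. Pictures are saved under pics/ and viewed, about 8 in all and at most 12, crops included, and the job is handed in when it is done.

```bash
mkdir -p pics; ls
python3 - <<'E'
from bench import bot, imaging
import cv2, numpy as np
for n in("scene","top"):
    im=imaging.capture(n); cv2.imwrite(f"pics/{n}0.png",cv2.resize(im,(800,600),interpolation=cv2.INTER_CUBIC)); cv2.imwrite(f"pics/raw_{n}0.png",im)
    m=imaging.camera_model(n); print(n,{k:np.round(v,3).tolist() if not isinstance(v,str) else v for k,v in m.items()})
E
```

```text
pics
scene {'K': [[391.233, 0.0, 282.23], [0.0, 391.233, 212.259], [0.0, 0.0, 1.0]], 'position': [1125.315, -369.987, 550.029], 'rotation': [1.014, -0.011, 1.015]}
top {'K': [[433.616, 0.0, 274.758], [0.0, 433.616, 207.756], [0.0, 0.0, 1.0]], 'position': [405.019, 8.287, 949.828], 'rotation': [0.144, 0.023, -1.541]}
```

View pics/scene0.png

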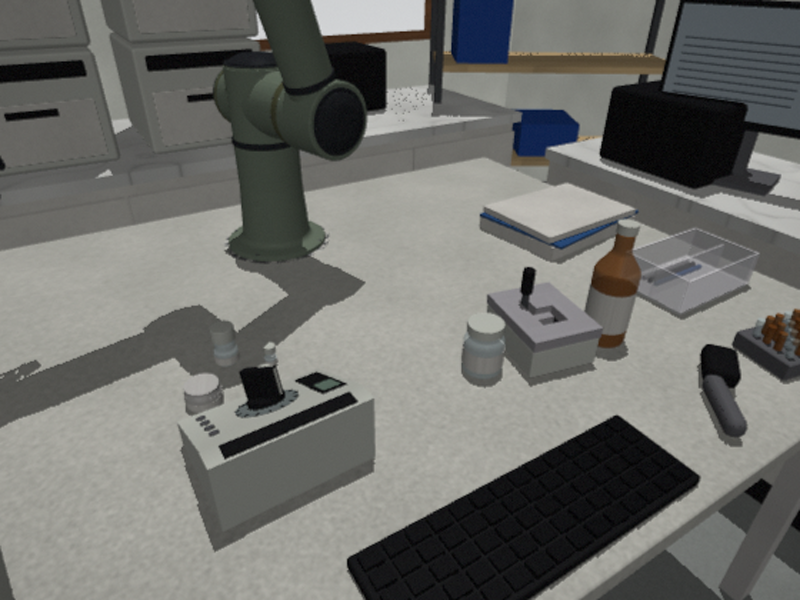

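View pics/top0.png

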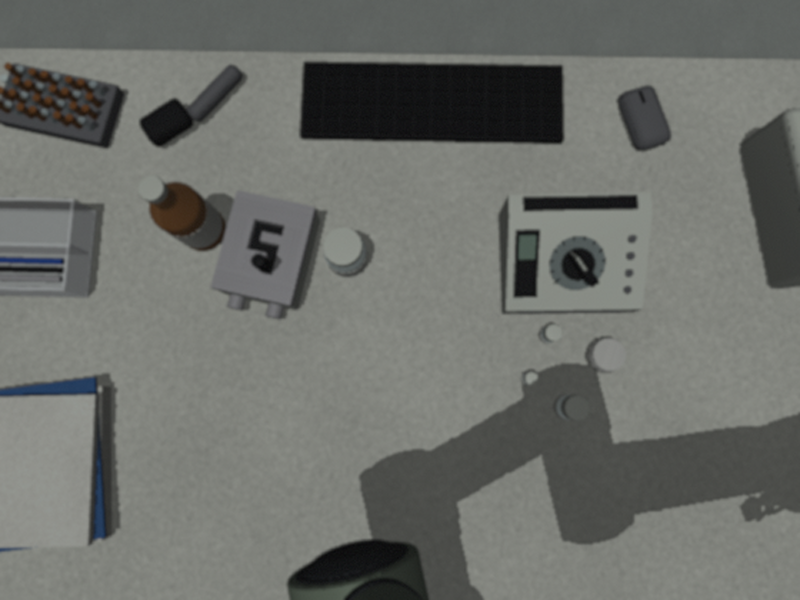

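The scene view shows the console with its dial at (262,385), the valve box at (545,330) with the handle at (527,280), the bottle at (612,290) and the jar at (484,348). In the top view (+x up, +y left) the dial is at (578,264), the box at (265,248), the bottle at (180,210), the jar at (345,250) and the tin at (606,353). There are three vial look-alikes, at (552,332), (530,378) and (575,405).

```bash
cat > h.py <<'E'
import numpy as np, cv2
from scipy.spatial.transform import Rotation as Ro
from bench import bot, solve_ik, imaging
def ray(m,u,v):
    R=Ro.from_euler('xyz',m['rotation']).as_matrix() if np.ndim(m['rotation'])==1 else np.array(m['rotation'])
    K=np.array(m['K']); return np.array(m['position'],float), R@np.array([(u-K[0,2])/K[0,0],-(v-K[1,2])/K[1,1],-1])
def onz(m,u,v,z):
    p,d=ray(m,u,v); return p+d*(z-p[2])/d[2]
def proj(m,P):
    R=Ro.from_euler('xyz',m['rotation']).as_matrix() if np.ndim(m['rotation'])==1 else np.array(m['rotation'])
    q=(np.atleast_2d(P)-m['position'])@R; K=np.array(m['K']); return np.c_[K[0,2]-K[0,0]*q[:,0]/q[:,2],K[1,2]+K[1,1]*q[:,1]/q[:,2]]
def tri(*rays):
    A=0;b=0
    for p,d in rays:
        d=d/np.linalg.norm(d);M=np.eye(3)-np.outer(d,d);A=A+M;b=b+M@p
    return np.linalg.solve(A,b)
E
python3 - <<'E'
from h import *
t=imaging.camera_model("top"); s=.7
for n,u,v,z in [("dial flange",578,264,80),("c BL",508,196,100),("c BR",652,196,100),("c FL",505,311,40),("c FR",642,310,40),
 ("box BL",237,192,68),("box BR",318,208,68),("box FL",214,287,68),("box FR",297,306,68),("jar top",343,245,85),("bottle cap",152,189,210),
 ("vialA",552,332,46),("vialB",530,378,35),("vialC",575,405,55),("tin",606,353,34),("handle top",260,267,130)]:
    print(n,onz(t,u*s,v*s,z).round(1)[:2])
w=imaging.camera_model("wrist");print(w['K'],np.round(w['position'],1),np.round(w['rotation'],3),bot.get_state()['orientation'])
im=cv2.imread("pics/raw_top0.png")
a=cv2.resize(im[205:305,340:460],(480,400),interpolation=cv2.INTER_CUBIC)
sc=cv2.imread("pics/raw_scene0.png"); b=cv2.resize(sc[210:310,120:200],(320,400),interpolation=cv2.INTER_CUBIC)
cv2.imwrite("pics/vials.png",np.hstack([a,b]))
E
```

```text
dial flange [ 584.5 -230.2]
c BL [ 675.8 -127.7]
c BR [ 680.4 -329.3]
c FL [ 519.5 -133.4]
c FR [ 526.3 -333.5]
box BL [683.2 267.5]
box BR [661.5 145.9]
box FL [539.8 291.7]
box FR [515.2 169.4]
jar top [602.8 104.8]
bottle cap [639.9 332.9]
vialA [ 489.8 -200.7]
vialB [ 422.7 -170.8]
vialC [ 386.3 -230.2]
tin [ 462.3 -281.8]
handle top [559.3 211.1]
[[350.77655004   0.         280.0469063 ]
 [  0.         350.77655004 212.57697553]
 [  0.           0.           1.        ]] [ 280.4 -480.4  372.4] [-0.326  0.002 -1.192] [-3.14007553e+00 -1.89172556e-04  3.79806870e-01]
```

View pics/vials.png

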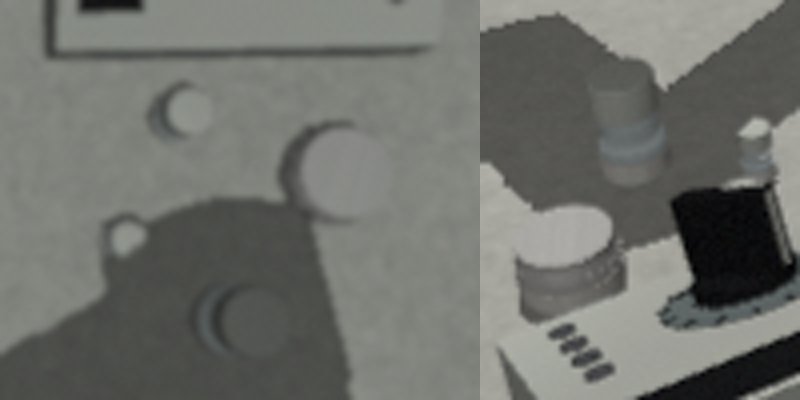

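Vial candidates in the top view are A (552,332), B (530,378, smallest) and C (575,405, largest, in shadow). The crop shows A between the other two in size and nearest the console's front left, so A is vial_mid, at about (490,-201). The fitted sizes agree: the console measures 201 x 155 and the box 123 x 146. Next I'll take a close wrist view of each target.

```bash
cat >> h.py <<'E'
def dialpose(o,yaw,phi,h,flip=0):
    """TCP pose for tool along dial axis, TCP h mm out from panel, tool x at phi (deg, anticlockwise from uphill)"""
    C=Ro.from_euler('z',yaw).as_matrix(); n=C@[-np.sin(np.radians(25)),0,np.cos(np.radians(25))]; up=C@[np.cos(np.radians(25)),0,np.sin(np.radians(25))]; l=C@[0,1,0]
    f=np.radians(phi+180*flip); x=np.cos(f)*up+np.sin(f)*l; z=-n; y=np.cross(z,x)
    return np.array([o[0],o[1],70.])+h*n, Ro.from_matrix(np.c_[x,y,z]).as_euler('xyz')
def boxpose(o,yaw,p,z,rel=-90):
    c,s=np.cos(yaw),np.sin(yaw)
    return np.array([o[0]+c*p[0]-s*p[1],o[1]+s*p[0]+c*p[1],z]), np.array([np.pi,0,yaw+np.radians(rel)])
E
python3 - <<'E'
from h import *
o,yw=(586.5,-231),.027
for h in (15,150):
  for fl in (0,1):
    print(h,fl,[(f,None if (q:=solve_ik(*dialpose(o,yw,f,h,fl))) is None else q[[4,5]].round(2).tolist()) for f in (135,100,70,40,12,-40,-90,-130)])
for rel in (0,-90,180,90): print(rel,[None if (q:=solve_ik(*boxpose((600,218.6),-.17,p,89,rel))) is None else np.round(q,2).tolist() for p in((-30,-15),(30,15))])
E
```

```text
15 0 [(135, [0.26, 0.18]), (100, [0.26, 0.79]), (70, [0.26, 1.32]), (40, [0.26, 1.84]), (12, [0.26, 2.33]), (-40, [0.26, -3.05]), (-90, [0.26, -2.18]), (-130, [0.26, -1.48])]
15 1 [(135, [0.26, -2.96]), (100, [0.26, -2.35]), (70, [0.26, -1.83]), (40, [0.26, -1.3]), (12, [0.26, -0.81]), (-40, [0.26, 0.09]), (-90, [0.26, 0.97]), (-130, [0.26, 1.66])]
150 0 [(135, [0.28, 0.11]), (100, [0.28, 0.72]), (70, [0.28, 1.24]), (40, [0.28, 1.77]), (12, [0.28, 2.25]), (-40, [0.28, -3.12]), (-90, [0.28, -2.25]), (-130, [0.28, -1.55])]
150 1 [(135, [0.28, -3.03]), (100, [0.28, -2.42]), (70, [0.28, -1.9]), (40, [0.28, -1.38]), (12, [0.28, -0.89]), (-40, [0.28, 0.02]), (-90, [0.28, 0.89]), (-130, [0.28, 1.59])]
0 [[0.23, 0.55, -0.23, 0.79, 0.0, -2.74], [0.24, 0.66, -0.02, 0.89, 0.0, -2.73]]
-90 [[0.23, 0.55, -0.23, 0.79, 0.0, -1.17], [0.24, 0.66, -0.02, 0.89, 0.0, -1.16]]
180 [[0.23, 0.55, -0.23, 0.79, 0.0, 0.4], [0.24, 0.66, -0.02, 0.89, 0.0, 0.41]]
90 [[0.23, 0.55, -0.23, 0.79, 0.0, 1.97], [0.24, 0.66, -0.02, 0.89, 0.0, 1.98]]
```

Run:
```python
from h import *
o,yw=(586.5,-231),.027
bot.move_ptp(*dialpose(o,yw,0,165,1))
m=imaging.camera_model("wrist"); im=imaging.capture("wrist"); cv2.imwrite("pics/raw_w1.png",im)
np.save("w1.npy",m,allow_pickle=True)
C=Ro.from_euler('z',yw).as_matrix()
L=[(94,100,100),(94,-100,100),(-64,100,40),(-64,-100,40),(0,0,70)]
print(proj(m,[C@p+[o[0],o[1],0] for p in L]).round(1))
cv2.imwrite("pics/w1.png",cv2.resize(im,(800,600),interpolation=cv2.INTER_CUBIC)); print(bot.get_state()['t'])
```

```text
[[378.5 279.4]
 [183.9 279.7]
 [400.1 109. ]
 [162.2 109.4]
 [281.2 190.6]]
1.9917
```

View pics/w1.png

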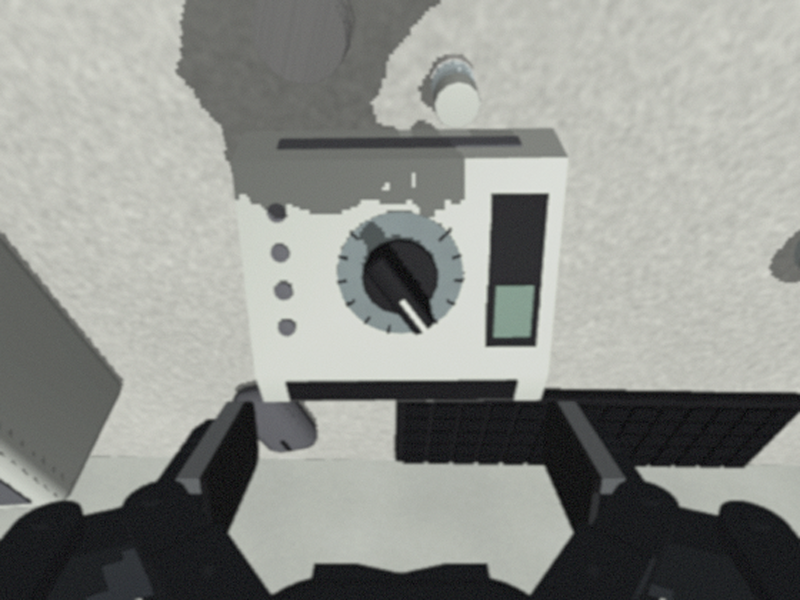

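The wrist view shows the dial ring centred at (400,272) and the white line at (403,300)–(428,330), pointing about 30° anticlockwise of uphill, so roughly click 4. The longest tick is at (447,233), as expected. My predicted console corners match to within about 3 px. I'll measure the dial centre and pointer angle exactly.

Run:
```python
from h import *
m=np.load("w1.npy",allow_pickle=True).item(); im=cv2.imread("pics/raw_w1.png")
b,g,r=[im[...,i].astype(int) for i in range(3)]
yw=.027;C=Ro.from_euler('z',yw).as_matrix();n=C@[-np.sin(np.radians(25)),0,np.cos(np.radians(25))];up=C@[np.cos(np.radians(25)),0,np.sin(np.radians(25))];l=C@[0,1,0]
P0=np.array([586.5,-231,70])
def onp(u,v,h):
    p,d=ray(m,u,v); P=P0+h*n; q=p+d*(((P-p)@n)/(d@n)); return np.array([(q-P)@up,(q-P)@l])
roi=np.zeros(b.shape,bool); roi[140:240,230:330]=1
ring=((b-r)>8)&(g>70)&roi
cs=max(cv2.findContours(ring.astype(np.uint8),0,cv2.CHAIN_APPROX_NONE)[0],key=cv2.contourArea)
h=cv2.convexHull(cs)[:,0]; pts=np.array([onp(u,v,1) for u,v in cs[:,0]])
(cx,cy),rad=cv2.minEnclosingCircle(np.array([onp(u,v,1) for u,v in h],np.float32)); print("ring (up,left) offs",round(cx,2),round(cy,2),"R",round(rad,1),cv2.fitEllipse(h))
# white line on bar top
mk=((r>150)&(np.hypot(*(np.indices(b.shape)-np.array([195,281])[:,None,None]))<42)&roi).astype(np.uint8)
N,lab,st,ce=cv2.connectedComponentsWithStats(mk)
for i in range(1,N):
    if st[i,4]<15: continue
    v,u=np.where(lab==i); q=np.array([onp(a,c,48) for a,c in zip(u,v)]); d=q-q.mean(0); ax=np.linalg.svd(d)[2][0]
    print(st[i].tolist(),q.mean(0).round(1),"phi mean",np.degrees(np.arctan2(q.mean(0)[1]-cy,q.mean(0)[0]-cx)).round(1),"axis",np.degrees(np.arctan2(ax[1],ax[0])).round(1),np.ptp(d@ax).round(1))
# back edge yaw: bright panel rows under ledge? use dark slot min-area rect at ledge
```

```text
ring (up,left) offs -1.21 1.87 R 38.5 ((282.2758483886719, 188.3395233154297), (77.93374633789062, 83.19410705566406), 129.97097778320312)
[245, 199, 78, 38, 407] [15.4  4.7] phi mean 9.7 axis -76.9 61.3
```

Run:
```python
from h import *
from scipy.optimize import least_squares
m=np.load("w1.npy",allow_pickle=True).item(); im=cv2.imread("pics/raw_w1.png")
b,g,r=[im[...,i].astype(int) for i in range(3)]
for x in (240,250,310,320): print(x,im[190,x].tolist(),end=' ')
print("line",im[221,284:300].min(1).tolist())
yw=.027;C=Ro.from_euler('z',yw).as_matrix();n=C@[-np.sin(np.radians(25)),0,np.cos(np.radians(25))];up=C@[np.cos(np.radians(25)),0,np.sin(np.radians(25))];l=C@[0,1,0]
P0=np.array([586.5,-231,70])
def onp(u,v,h):
    p,d=ray(m,u,v); P=P0+h*n; q=p+d*(((P-p)@n)/(d@n)); return np.array([(q-P)@up,(q-P)@l])
# outer edge: radial brightness jump ring->panel
G=cv2.GaussianBlur(im,(0,0),.8).astype(float).min(2); E=[]
for a in np.radians(np.arange(0,360,4)):
    rr=np.arange(36,52,.5); uu=280+rr*np.cos(a); vv=190.4+rr*np.sin(a)
    f=cv2.remap(G.astype(np.float32),uu.astype(np.float32)[None],vv.astype(np.float32)[None],1)[0]; gr=np.gradient(f); k=gr.argmax()
    if gr[k]>5: E.append(onp(uu[k],vv[k],1))
E=np.array(E); s=least_squares(lambda p:np.hypot(E[:,0]-p[0],E[:,1]-p[1])-p[2],[0,0,33],loss='soft_l1',f_scale=.5); print(len(E),"centre",s.x.round(2))
c=s.x[:2]
v,u=np.indices(b.shape); mk=((im.min(2)>120)&(np.hypot(u-290,v-219)<18)).astype(np.uint8)
N,lab,st,ce=cv2.connectedComponentsWithStats(mk)
for i in range(1,N):
    if st[i,4]<12: continue
    vv,uu=np.where(lab==i); q=np.array([onp(x,y,48) for x,y in zip(uu,vv)]); d=q-q.mean(0); ax=np.linalg.svd(d)[2][0]
    print(st[i].tolist(),ce[i].round(1),q.mean(0).round(1),"phi mean",np.degrees(np.arctan2(*(q.mean(0)-c)[::-1])).round(1),"axis",np.degrees(np.arctan2(ax[1],ax[0])).round(1),np.ptp(d@ax).round(1))
```

```text
240 [149, 148, 137] 250 [150, 151, 139] 310 [150, 149, 135] 320 [148, 149, 134] line [41, 66, 115, 170, 207, 218, 212, 186, 141, 88, 52, 41, 41, 40, 39, 28]
87 centre [ 0.73 -1.41 39.83]
[273, 208, 35, 29, 414] [290.  224.5] [14.7  6.8] phi mean 30.4 axis -77.5 27.8
```

Run:
```python
from h import *
m=np.load("w1.npy",allow_pickle=True).item(); im=cv2.imread("pics/raw_w1.png")
yw=.027;C=Ro.from_euler('z',yw).as_matrix();n=C@[-np.sin(np.radians(25)),0,np.cos(np.radians(25))];up=C@[np.cos(np.radians(25)),0,np.sin(np.radians(25))];l=C@[0,1,0]
P0=np.array([586.5,-231,70])
def onp(u,v,h):
    p,d=ray(m,u,v); P=P0+h*n; q=p+d*(((P-p)@n)/(d@n)); return np.array([(q-P)@up,(q-P)@l])
v,u=np.indices(im.shape[:2]); w=im.min(2)
mk=(w>120)&(np.hypot(u-289,v-220)<9); vv,uu=np.where(mk); q=np.array([onp(x,y,48) for x,y in zip(uu,vv)]); d=q-q.mean(0); ax=np.linalg.svd(d)[2][0]
f=np.degrees(np.arctan2(ax[1],ax[0])); c=np.array([.73,-1.41])
e=q.mean(0)-c; print(mk.sum(),"axis",f%180,"mean",q.mean(0)-c,np.degrees(np.arctan2(e[1],e[0])),"perp miss",e@[-ax[1],ax[0]])
```

```text
91 axis 35.23516831514631 mean [10.37204301  7.17349965] 34.668461698523984 perp miss -0.12473247283073367
```

Pointer φ = 35.2°, which is click 4, with a perpendicular miss of 0.1 mm. The dial axis is at about (587.2,-232.4). Joint 6 alone turns the tool about that axis, so I'll grip and turn with it.

```bash
cat >> h.py <<'E'
DO,DY=(587.2,-232.4),.027
def st(tag):
    s=bot.get_state(); print(tag,round(s['t'],2),"F",np.round(s['contact_force'],1),"M",np.round(s['wrist_torque'],2),"open",round(s['opening'],3),"q6",round(s['qpos'][5],3)); return s
E
python3 - <<'E'
from h import *
bot.grip(.5,40)
bot.move_ptp(*dialpose(DO,DY,36,110,1)); st("pre")
p,_=dialpose(DO,DY,36,15,1)
print(bot.movel(p,max_speed=80,threshold=12)); s=st("down"); print(s['tcp_pos'],p)
bot.grip(0,40); s=st("grip")
q=np.array(s['qpos'],float)
def turn(deg):
    q[5]-=np.radians(deg); bot.move_j(q.tolist()); return st(f"turn {deg}")
turn(48); turn(42); turn(6); turn(1)
bot.dwell(.3); st("end")
im=imaging.capture("wrist"); sc=imaging.capture("scene"); cv2.imwrite("pics/w2.png",np.hstack([cv2.resize(im,(440,330)),cv2.resize(sc[230:310,150:230],(330,330),interpolation=cv2.INTER_CUBIC)]))
E
```

```text
pre 3.11 F [-0.8  0.3  0.8] M [-0.02  0.39  0.06] open 0.5 q6 -1.282
False
down 4.45 F [ 0.7 -1.2  0.1] M [-0.01  0.42 -0.04] open 0.5 q6 -1.234
[ 581.03604014 -232.79972798   84.11764805] [ 580.8630366  -232.5711396    83.59461681]
grip 4.81 F [-2.5  0.4  4.1] M [0.13 0.55 0.08] open 0.158 q6 -1.234
turn 48 5.62 F [ 2.9 -1.1  0.3] M [-0.18 -0.17 -0.07] open 0.161 q6 -2.07
turn 42 6.36 F [ 5.3 -0.7 -1.5] M [-0.17 -0.51  0.06] open 0.158 q6 -2.804
turn 6 6.61 F [ 6.3 -0.8 -1.8] M [-0.03 -0.61  0.04] open 0.159 q6 -2.909
turn 1 6.86 F [ 5.9 -1.1 -1.4] M [-0.   -0.64 -0.02] open 0.158 q6 -2.926
end 7.16 F [ 5.9 -0.6 -1.6] M [ 0.05 -0.68 -0.09] open 0.153 q6 -2.926
```

View pics/w2.png

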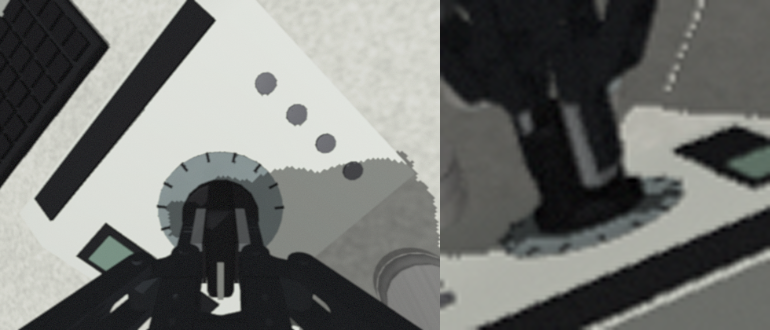

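The bar is held (opening 0.158, or 13.4 mm) and has turned 97°. The white line is at (220,275) between the fingers. I'll feel for the stop, then turn five clicks clockwise, release and check.

Run:
```python
from h import *
s=bot.get_state(); q=np.array(s['qpos'],float); print("eff6",s['effort'][5])
def to(q6):
    q[5]=q6; bot.move_j(q.tolist()); s=st(f"to {q6:.3f}"); print("  eff6",round(s['effort'][5],2)); return s
to(-2.95); to(-2.975); bot.dwell(.15); st("")
q0=-1.234-np.radians(96)  # click 0
for k in (1,3,5): to(q0+.4189*k)
bot.dwell(.2); st("before release")
bot.grip(.5); bot.dwell(.2); st("released")
p,_=dialpose(DO,DY,36,165,1)
bot.movel(p,max_speed=120); bot.move_ptp(*dialpose(DO,DY,0,165,1)); bot.dwell(.2)
np.save("w3.npy",imaging.camera_model("wrist"),allow_pickle=True); im=imaging.capture("wrist"); cv2.imwrite("pics/raw_w3.png",im); st("clear")
cv2.imwrite("pics/w3.png",cv2.resize(im[130:260,200:360],(640,520),interpolation=cv2.INTER_CUBIC))
```

```text
eff6 -0.03210655180737376
to -2.950 7.51 F [ 1.8 -0.3 -0.4] M [ 0.02 -0.02 -0.16] open 0.157 q6 -2.949
  eff6 -0.24
to -2.975 7.76 F [2. 0. 0.] M [ 0.46 -0.   -0.67] open 0.16 q6 -2.973
  eff6 -0.79
 7.91 F [3.  0.3 0.2] M [ 0.44 -0.08 -0.62] open 0.159 q6 -2.974
to -2.491 8.44 F [ 0.3 -0.3 -0.3] M [-0.22  0.4  -0.11] open 0.153 q6 -2.494
  eff6 0.06
to -1.653 9.26 F [-4.3 -1.8  1.2] M [-0.38  1.19 -0.07] open 0.159 q6 -1.655
  eff6 0.05
to -0.815 10.07 F [-5.7 -1.4  2.8] M [-0.08  1.47  0.03] open 0.155 q6 -0.816
  eff6 0.03
before release 10.28 F [-6.4 -1.7  3.4] M [-0.03  1.48 -0.03] open 0.156 q6 -0.816
released 10.87 F [-0.1  0.6 -0.6] M [ 0.02  0.39 -0.03] open 0.502 q6 -0.815
clear 12.82 F [-0.3 -0.5 -0.1] M [0.   0.39 0.02] open 0.502 q6 -0.69
```

View pics/w3.png

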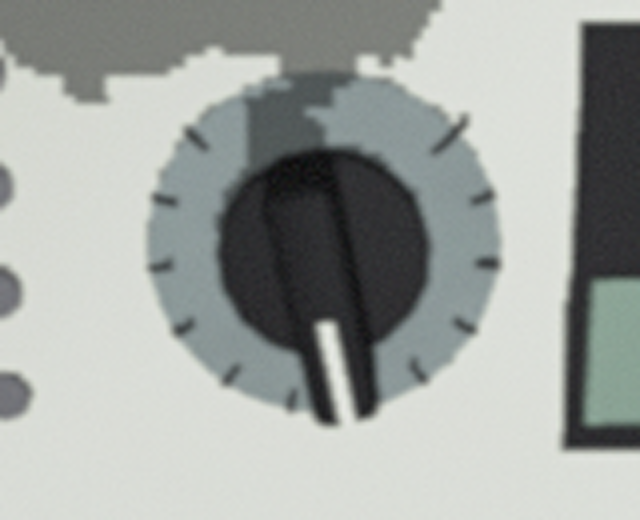

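The stop was felt: 0.67 N m built up past click 0. Counting ticks clockwise from the longest at (450,135), which is 0, gives (483,197), (487,263), (465,327) and (418,372) for 1 to 4. The pointer at (345,405) covers tick 5, and tick 6 shows at (292,400). The dial rests released in click 5. Now the valve, starting with a wrist view.

Run:
```python
from h import *
o,yw=(600,218.6),-.17
s=bot.get_state(); bot.movel([s['tcp_pos'][0],s['tcp_pos'][1],270],max_speed=150)
bot.move_ptp(*boxpose(o,yw,(-15,-10),265,-90)); bot.dwell(.2)
m=imaging.camera_model("wrist"); im=imaging.capture("wrist"); cv2.imwrite("pics/raw_w4.png",im); np.save("w4.npy",m,allow_pickle=True)
L=[(-75,60,68),(75,60,68),(75,-60,68),(-75,-60,68),(-30,-15,130),(30,-15,68),(30,15,68)]
print((proj(m,[np.r_[boxpose(o,yw,p,0)[0][:2],p[2]] for p in L])/.7).round(0).tolist()); st("")
cv2.imwrite("pics/w4.png",cv2.resize(im,(800,600),interpolation=cv2.INTER_CUBIC))
```

```text
[[482.0, 354.0], [280.0, 354.0], [265.0, 189.0], [491.0, 188.0], [427.0, 279.0], [336.0, 255.0], [338.0, 296.0]]
 15.22 F [ 0.5 -0.8 -1.2] M [0.02 0.02 0.02] open 0.498 q6 -1.172
```

View pics/w4.png

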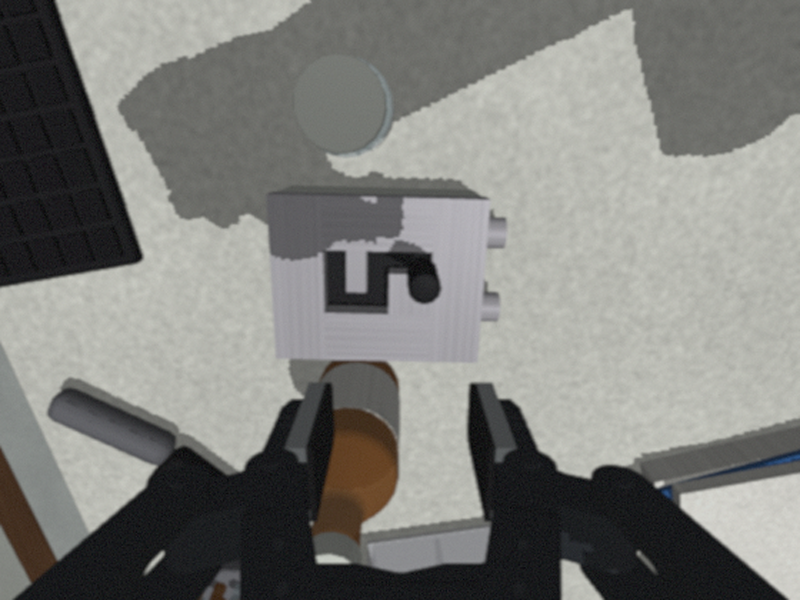

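Handle top at (425,289). Box corners are about (489,199), (268,195), (277,357) and (478,361), roughly 5 mm left of the first estimate. The bottle is at the image bottom (+y side) and the jar at (343,103). I'll refine with corners, the slot mask and the handle top.

Run:
```python
from h import *
m=np.load("w4.npy",allow_pickle=True).item(); im=cv2.imread("pics/raw_w4.png"); s=.7
cor={(-75,60):(478,361),(75,60):(277,357),(75,-60):(268,195),(-75,-60):(489,199)}
A=np.array(list(cor),float); B=np.array([onz(m,u*s,v*s,68)[:2] for u,v in cor.values()])
def fit(A,B):
    a=A-A.mean(0); b=B-B.mean(0); y=np.arctan2((a[:,0]*b[:,1]-a[:,1]*b[:,0]).sum(),(a*b).sum()); R=np.array([[np.cos(y),-np.sin(y)],[np.sin(y),np.cos(y)]]); o=B.mean(0)-R@A.mean(0); return o,y,R
o,y,R=fit(A,B); print("corners o",o.round(1),"yaw",y.round(3)); print(((B-o)@R).round(1).tolist())
toB=lambda u,v,z:(onz(m,u,v,z)[:2]-o)@R
# slot mask edges
g=im.max(2); mk=(g<75).astype(np.uint8); z=np.zeros_like(mk); z[168:224,222:312]=mk[168:224,222:312]
c=max(cv2.findContours(z,0,cv2.CHAIN_APPROX_NONE)[0],key=cv2.contourArea)[:,0]
q=np.array([toB(u,v,68) for u,v in c]); print("slot back edge x",np.percentile(q[:,0],97).round(1),"(38)  right edge y",q[q[:,0]>24][:,1].min().round(1),"(-23)")
for r_ in (200,): print([int(x) for x in g[r_,222:312:3]])
print("handle top 130:",toB(425*s,289*s,130).round(1), "expect -30,-15")
# circle at handle top
blk=(g<45).astype(np.uint8); z[:]=0; z[188:215,284:312]=blk[188:215,284:312]; c2=max(cv2.findContours(z,0,1)[0],key=cv2.contourArea); print(cv2.minEnclosingCircle(c2),cv2.boundingRect(c2))
w=imaging.camera_model("top"); t=cv2.imread("pics/raw_top0.png")
print("handle tri top cam 130:",((onz(w,259*s,266*s,130)[:2]-o)@R).round(1),"top cam corners",[((onz(w,u*s,v*s,68)[:2]-o)@R).round(1).tolist() for u,v in((214,287),(237,192),(318,208),(297,306))])
```

```text
corners o [602.  223.2] yaw -0.193
[[-74.6, 59.3], [74.6, 59.1], [73.6, -59.0], [-73.6, -59.3]]
slot back edge x 36.9 (38)  right edge y -21.7 (-23)
[160, 163, 67, 42, 41, 39, 37, 158, 166, 164, 166, 154, 41, 38, 41, 39, 38, 165, 171, 172, 169, 110, 26, 39, 45, 44, 43, 44, 42, 153]
handle top 130: [-29.6 -14.7] expect -30,-15
((294.0526428222656, 198.05262756347656), 13.528047561645508) (285, 188, 22, 23)
handle tri top cam 130: [-38.6 -18.4] top cam corners [[-74.2, 55.3], [71.2, 59.1], [73.2, -64.5], [-74.9, -69.5]]
```

Everything agrees: corners within 1.5 mm, slot edges within 1.3 mm, handle at (-29.6,-14.7) against an expected (-30,-15). So the box is at (602,223.2) with yaw -0.193. The top camera's rough handle click was about 9 mm off, so I discarded it. I'll grasp and slide, with force stops.

```bash
cat >> h.py <<'E'
BO,BY=(602,223.2),-.193
def bx():
    s=bot.get_state(); c,k=np.cos(BY),np.sin(BY); R=np.array([[c,-k],[k,c]]); F=np.array(s['contact_force']); 
    print(round(s['t'],2),"box",((np.array(s['tcp_pos'][:2])-BO)@R).round(1),"z",round(s['tcp_pos'][2],1),"Fbox",(F[:2]@R).round(1),F[2].round(1),"open",round(s['opening'],3))
E
python3 - <<'E'
from h import *
bot.grip(.55,40)
p,r=boxpose(BO,BY,(-30,-15),180); bot.movel(p,rot=r,max_speed=120); bx()
print(bot.movel(boxpose(BO,BY,(-30,-15),89)[0],max_speed=70,threshold=12)); bx()
bot.grip(0,50); bx()
for t in [(0,-15),(0,15),(30,15),(30,-15)]:
    hit=bot.movel(boxpose(BO,BY,t,89)[0],max_speed=40,threshold=25); print(t,hit); bx()
    if hit: break
E
```

```text
16.31 box [-29.4 -14.7] z 180.8 Fbox [-0.7  0.3] -0.2 open 0.55
False
17.76 box [-29.6 -14.8] z 89.6 Fbox [ 0.7 -0.6] 0.8 open 0.551
18.12 box [-29.7 -14.9] z 89.5 Fbox [ 0.7 -0.3] 3.5 open 0.225
(0, -15) False
19.02 box [  0.6 -15. ] z 89.5 Fbox [-0.6 -0.2] 4.8 open 0.219
(0, 15) False
19.92 box [ 0.6 15.4] z 89.4 Fbox [ 1.  -0.1] 4.7 open 0.225
(30, 15) False
20.82 box [30.3 15.3] z 89.4 Fbox [-0.5 -0.4] 5.5 open 0.221
(30, -15) False
21.72 box [ 30.2 -14.4] z 89.5 Fbox [-0.5  0.7] 5.7 open 0.224
```

Run:
```python
from h import *
bot.dwell(.2); bot.grip(.55); bx()
bot.movel(boxpose(BO,BY,(30,-15),180)[0],max_speed=80); bot.movel(boxpose(BO,BY,(-15,-10),265)[0],max_speed=120); bot.dwell(.3); bx()
m=imaging.camera_model("wrist"); im=imaging.capture("wrist"); print("expect handle top",(proj(m,np.r_[boxpose(BO,BY,(30,-15),0)[0][:2],130])).round(1),"tip of slot run",proj(m,np.r_[boxpose(BO,BY,(30,15),0)[0][:2],130]).round(1))
t=imaging.capture("top"); cv2.imwrite("pics/raw_top1.png",t); cv2.imwrite("pics/raw_w5.png",im)
cv2.imwrite("pics/f.png",np.hstack([cv2.resize(im[120:270,170:360],(380,300),interpolation=cv2.INTER_CUBIC),cv2.resize(t[110:310,80:480],(400,200)).__class__(0) if 0 else cv2.copyMakeBorder(cv2.resize(t[110:310,80:480],(420,210)),0,90,0,0,0)]))
```

```text
22.3 box [ 29.6 -15.1] z 88.4 Fbox [-1.3 -1. ] 0.6 open 0.553
24.84 box [-15.  -10.2] z 264.3 Fbox [-0.1 -0.1] -0.4 open 0.549
expect handle top [[224.9 194.9]] tip of slot run [[226.8 229.1]]
```

View pics/f.png

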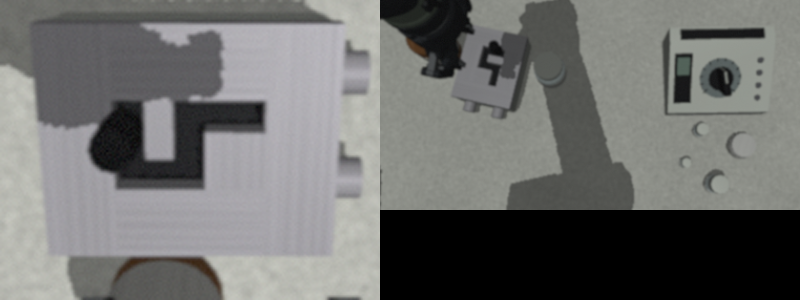

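The handle top is at crop (110,148), which is raw (225,194), against a predicted (224.9,194.9) for the end notch. The dial is unchanged and all bystanders are standing. Handing in.

```bash
python3 -c "
from h import *
bot.sign_off()"
```

```text
the job is handed in; nothing more can be done
```

The job is done and handed in at about 25 s of the 72 s allowed; the hand-in reported no verdict.

- **Dial:** It started at click 4. I turned it back to the anticlockwise stop, where torque rose to about 0.67 N m, then five clicks clockwise, and let go. Counting ticks in a wrist picture put the released pointer on tick 5.
- **Valve handle:** I slid it through the zigzag with no force stop triggered. The wrist picture after release shows its top at pixel (225,194), against (224.9,194.9) predicted for the end notch.
- **Bystanders:** In the final top picture the jar, vial and tin look upright and in place. I judged this by eye and did not measure their shift. The arm hid most of the bottle there, but the wrist view shows it still standing. No unexpected contact force was felt.
- **Disagreement:** My first top-camera estimates of the valve box and handle were about 5 and 9 mm off the close wrist view. I used the wrist view, which agreed with the given sizes to within 1.5 mm.

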